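# Load the cell tester and hold its test paddle half-way

## Robot

A 6-joint arm with a two-finger parallel gripper is mounted at the origin on a cart in front of the work surface, level with it; the furniture and walls round the work are solid. World frame = base frame: x ahead of the robot, y to its left, z up, the work surface at z = 0. Lengths are in mm, angles in rad, forces in N, time in s.
With the tool pointing down it reaches from about 300 to 1000 mm from the base axis. Payload 5.1 kg.
Tool frame: the origin (TCP) lies on the front face of the gripper's body, between the roots of the fingers; the fingertips stand 78 mm ahead of it and the grasp point (between the pads) lies 59 mm ahead of it; z points along the fingers, y is the line along which they close (so a half turn about z gives the same grasp; the last joint's range is limited). The gripper opens to 95 mm and grips with 3 to 60 N. Pads are 20 mm wide; open, the fingers measure 119 mm over their backs; the gripper's body (75 mm by 180 mm) begins 59 mm behind the grasp point.
Start: joints at [1.261, 0.124, 1.65, -0, 1.367, -0.083], TCP at [146.182, 633.337, 292.256] pointing down, gripper open.
Joint ranges: [-2.61, 2.61], [-1.02, 2.33], [0.03, 2.71], [-1.35, 4.49], [0.32, 2.68], [-2.91, 2.91]. Speed limits (rad/s): [2.57, 2.57, 3.14, 3.14, 3.14, 3.14].

## Interface

Orientations are given as a unit quaternion [w, x, y, z].
In Python, from cell import bot, eyes gives the robot as it stands.
- The arm moves only by the shell command python3 -m inch 'ROWS' [FORCE]. ROWS is JSON, a list of rows, each a list of 3 entries, a list of its own where there are three numbers: the shift along the world's x, y, z in mm, then the turn, a rotation vector about the world's x, y, z in degrees, then the closure, from -1 (fully open) to 1 (shut). A call has 1 to 5 rows; each row is the pose to reach, as a shift and turn from the pose commanded when the call began; what a row does not reach only later rows make up. A row lasts 1/12 s, in which the tool goes at most 41.7 mm and 7.16 degrees, less where a joint would pass 70% of its speed; a pose out of reach is approached as far as the arm can. A call with a gripper value outside its range is refused whole. The fingers move at their own pace and stop on an object; FORCE is the grip in N (left out, the last holds). Time passes only in rows, so rows that repeat a pose let the fingers close. It gives the time, the measured TCP pose, the force, the opening and the grip force at its end, in the units of the state.
- bot.read_state(): the state, without advancing time (a new reading comes with each control period).
- eyes.camera(name): name is "scene" or "top" or "wrist"; returns the picture (480x640x3 uint8, blue, green, red); there is no depth.
- eyes.camera_info(name): a dict with "mtx" (3x3 intrinsics, pixels), "k1" (the pictures are not rectified: a ray, as slopes to the right and down, at radius r is drawn at 1 + k1 r^2 times it, then the intrinsics apply), "T" (4x4, takes a point from camera to world coordinates). Camera axes: x right, y up, looking along -z (the intrinsics and any distortion apply to the point x, -y, -z); pixel columns grow to the right and rows downward; lengths in mm; the calibration is good to about 2 mm. A picture is of the moment at which its call begins: read the wrist's pose just before it. camera_info takes no time and is no camera call; for the wrist camera it gives the pose at the moment of the call.
- bot.sign_off(): hands the job in; it is judged then, once.
Trained networks look in the newest picture that a camera, given by its name, has taken for a name from the list of things; names that differ only in an ending like _2 or _b are one class to them, and where a whole thing is asked for, a point or a joint stands for the part that bears it (a point fixed in the world has none). Each returns a list of dicts, best first, with "score" (0 to 1); they miss things now and then, are a little off and sometimes report something else, mostly with a low value. They report only what shows in the picture. A call takes as long as a camera call.
- eyes.boxes_of(camera, name): "extent" ([left, top, right, bottom] in pixels, round what is visible of it).
The state is a dict: "time": time; "joint_positions": joint angles; "dq": joint speeds; "tau": joint torques, N m; "ee_pos": TCP position; "eef_rot": TCP orientation; "ft_force": force on the tool from outside, world axes, zero at the start; "torque": the same for the moment, N m; "gripper_width": opening from 0.0 (shut) to 1.0 (fully open); "grip_force": force on a finger pad.
Only numpy, scipy, OpenCV 4.12 (cv2) and the standard library are available. Lean on these libraries where they do the work, as an engineer would, in place of code of your own. Each camera call takes 0.05 s, during which the arm holds its last target. There are 200 camera calls.

## Task

Put the two AA cells from the desk side by side into the two cradles of the cell tester, one in each (either way about), lying flat and seated between the contacts with their positive (nub) ends pointing to the far contacts, away from the paddle. Then, with the cells let go, press the tester's springy paddle down half-way with the fingers, until its top is level with the fixed rims on its two sides, and hold it there for at least two seconds; never push it to the bottom, which would be the full-load test. The program finishes while still holding the paddle half-way down, and the other things on the desk stay where they are.

Things in the scene. Friction and masses are not known exactly. Their poses are not given: they have to be found in the camera images.
- tester: Cell tester, a grey flat box 170 (x) x 150 (y) x 16 mm, fixed on the desk. Origin at the centre of its underside; +x points away from the robot within 0.35 rad. Two cradles along x, side by side at y = +30 and -30 mm, middle at x = 35 mm; black cross blocks at their ends, tops 38 mm above the desk. Paddle at x = -56 mm, y = 0, between two fixed grey rims, tops 46 mm above the desk.
- bay_left (a point): where the middle of a seated cell lies in the left (+y) cradle, 29 mm above the desk; axes as the tester's. The cell rests on two ribs 22 mm above the desk, 8 mm long, 19 mm before and behind this point, free between them for fingers (tester top there: 16 mm). At the ribs flared cheeks, 17 mm apart below, 25 mm at the top (33 mm above the desk). End contacts 58 mm apart.
- bay_right (a point): the same in the right (-y) cradle, 60 mm from the left one.
- cell_a: AA cell lying on the desk, black and gold: 50 mm long, 14 mm thick, 18 to 33 g. Its positive end is the gold-coloured end with the small nub. Origin under its middle, 7 mm below its axis; -y runs along the cell towards the positive end, which at first points away from the robot within 0.7 rad. Either cell may lie left or right of the tester.
- cell_b: AA cell lying on the desk, green and gold: 50 mm long, 14 mm thick, 18 to 33 g. Its positive end is the gold-coloured end with the small nub. Origin under its middle, 7 mm below its axis; -y runs along the cell towards the positive end, which at first points away from the robot within 0.7 rad. Either cell may lie left or right of the tester.
- cell_a_mid (a point): the middle of the black cell, on its axis; axes as body cell_a.
- cell_b_mid (a point): the middle of the green cell, on its axis; axes as body cell_b.
- cell_a_nub (a point): centre of the positive end face of the black cell.
- cell_b_nub (a point): centre of the positive end face of the green cell.
- paddle (a joint): travel of the paddle straight down, m: 0 released (top 56 mm above the desk, 10 mm above the rims), 0.010 half-way (top level with the rims), 0.020 at the bottom. The spring returns it: it starts to move at about 2 N and takes 0.35 N more per mm, 5.5 N half-way, 9 N at the bottom.
- paddle_top (a point): centre of the paddle's top face, which is black, flat, 34 mm (x) x 48 mm (y); it moves with the paddle. The rims beside it (y = +-25.5 to 35.5 mm) are 51 mm apart and 36 mm long; shut fingers fit between them.
- balm: bystander: lip balm stick lying down, 68 mm long, 18 mm thick; origin under its middle. Leave it.
- marker: bystander: dark highlighter pen lying down, 125 mm long, 15 mm thick; origin under its middle. Leave it.
- matches: bystander: matchbox 36x53x15 mm; origin under its middle. Leave it.
- charger: bystander: black phone charger block 62x38x24 mm; origin under it. Leave it.

How it is judged (in metres and radians):
On the way, in this order (a step that is already met when the one before it is completed fails the run):
1. both cells lie seated in the two cradles, one in each, positive ends to the far contacts, let go (((distance between cell_a_mid and bay_left below 0.006 m and angle between the y axis of each of cell_a, cell_b and the x axis of tester, either way round below 0.12 rad and x of cell_a_nub in the frame of bay_left above 0.015 m and contact force between the fingers and cell_a below 0.2 N and linear speed of each of cell_a, cell_b below 0.03 m/s and distance between cell_b_mid and bay_right below 0.006 m and x of cell_b_nub in the frame of bay_right above 0.015 m and contact force between the fingers and cell_b below 0.2 N) or (distance between cell_a_mid and bay_right below 0.006 m and angle between the y axis of each of cell_a, cell_b and the x axis of tester, either way round below 0.12 rad and x of cell_a_nub in the frame of bay_right above 0.015 m and contact force between the fingers and cell_a below 0.2 N and linear speed of each of cell_a, cell_b below 0.03 m/s and distance between cell_b_mid and bay_left below 0.006 m and x of cell_b_nub in the frame of bay_left above 0.015 m and contact force between the fingers and cell_b below 0.2 N))), for 0.2 s.
2. the paddle is held half-way down (7 to 13 mm of its 20 mm) by the fingers for two seconds (value of joint paddle between 0.007 and 0.013 m and contact force between the fingers and paddle above 1 N), for 2 s.
At the end, for the whole second after the job is handed in: A cell at rest in each cradle, middle within 6 mm of its seated place, axis within 0.12 rad of the cradle's, positive end to the far contact, let go; the fingers keep the paddle still, 7 to 13 mm down (level with the rims within 3 mm), with more than 1 N (all of step 2 and ((distance between cell_a_mid and bay_left below 0.006 m and angle between the y axis of each of cell_a, cell_b and the x axis of tester, either way round below 0.12 rad and x of cell_a_nub in the frame of bay_left above 0.015 m and contact force between the fingers and cell_a below 0.2 N and linear speed of each of cell_a, cell_b below 0.03 m/s and distance between cell_b_mid and bay_right below 0.006 m and x of cell_b_nub in the frame of bay_right above 0.015 m and contact force between the fingers and cell_b below 0.2 N) or (distance between cell_a_mid and bay_right below 0.006 m and angle between the y axis of each of cell_a, cell_b and the x axis of tester, either way round below 0.12 rad and x of cell_a_nub in the frame of bay_right above 0.015 m and contact force between the fingers and cell_a below 0.2 N and linear speed of each of cell_a, cell_b below 0.03 m/s and distance between cell_b_mid and bay_left below 0.006 m and x of cell_b_nub in the frame of bay_left above 0.015 m and contact force between the fingers and cell_b below 0.2 N)) and velocity of joint paddle between -0.01 and 0.01 m/s); the arm keeps its last pose, push and grip.
It fails at once if the paddle is pushed to the bottom (beyond 18 mm of its 20 mm) (value of joint paddle above 0.018 m).
It fails at once if a bystander (lip balm, highlighter, matchbox, charger block) is moved by more than 25 mm (distance of any of balm, marker, matches, charger from where it was at the start of the episode above 0.025 m).
It also fails if it takes over 64 s, if anything falls off the work surface, if the arm or the gripper's body presses on something with over 40 N, if the wrist force passes 120 N, or if a joint passes its speed limit or range.

## Working session

There is one attempt and no reset: what is moved stays moved. The work goes in short steps, Python scripts to look and compute and a shell command to move; the robot and the scene stay as the last step left them, time stands still between calls to the robot, and variables do not carry over. Pictures are saved under pics/ and viewed, at most 11 in all, crops included, and the job is handed in when it is done.

```bash
ls; mkdir -p pics
python3 - <<'E'
from cell import bot, eyes
import cv2,numpy as np
for c in ["top","scene"]:
    im=eyes.camera(c); cv2.imwrite(f"pics/{c}0.png",im)
    i=eyes.camera_info(c); print(c,np.round(i["mtx"],1).tolist(),i["k1"],np.round(i["T"],3).tolist())
    for n in ["tester","cell_a","cell_b","paddle","balm","marker","matches","charger"]:
        print(n,[(round(d["score"],2),np.round(d["extent"]).tolist()) for d in eyes.boxes_of(c,n)[:3]])
print(bot.read_state())
E
```

```text
pics
top [[438.7, 0.0, 325.3], [0.0, 438.7, 239.4], [0.0, 0.0, 1.0]] -0.02568458200692154 [[-0.022, 0.987, -0.158, 453.614], [-1.0, -0.025, -0.017, 57.356], [-0.021, 0.158, 0.987, 1005.867], [0.0, 0.0, 0.0, 1.0]]
tester [(0.76, [314.0, 207.0, 389.0, 292.0])]
cell_a [(0.62, [440.0, 268.0, 458.0, 290.0])]
cell_b [(0.62, [440.0, 268.0, 458.0, 290.0])]
paddle [(0.91, [336.0, 261.0, 354.0, 284.0])]
balm [(0.81, [211.0, 231.0, 240.0, 246.0]), (0.26, [312.0, 211.0, 389.0, 294.0])]
marker [(0.67, [442.0, 221.0, 486.0, 258.0]), (0.41, [310.0, 207.0, 395.0, 292.0])]
matches [(0.96, [325.0, 164.0, 353.0, 190.0])]
charger []
scene [[566.4, 0.0, 320.4], [0.0, 566.4, 237.7], [0.0, 0.0, 1.0]] 0.03199860246479785 [[0.902, 0.176, -0.393, 123.605], [-0.431, 0.401, -0.809, -935.524], [0.015, 0.899, 0.438, 626.914], [0.0, 0.0, 0.0, 1.0]]
tester [(0.76, [282.0, 251.0, 365.0, 304.0])]
cell_a [(0.55, [323.0, 341.0, 350.0, 352.0]), (0.5, [226.0, 234.0, 246.0, 245.0])]
cell_b [(0.55, [323.0, 341.0, 350.0, 352.0]), (0.5, [226.0, 234.0, 246.0, 245.0])]
paddle [(0.68, [289.0, 259.0, 306.0, 274.0])]
balm []
mark
[... 172 characters left out ...]
]
{'time': 0.9, 'joint_positions': array([ 1.26143733e+00,  1.23767287e-01,  1.65028205e+00,  1.35186709e-05,
        1.36750455e+00, -8.26307011e-02]), 'dq': array([ 0.00143926,  0.00212275,  0.00211287,  0.00075313,  0.00107495,
       -0.00092523]), 'tau': array([-3.77156011e-04, -4.17581606e+01, -3.60230970e+01,  7.75426626e-02,
        4.28332470e-02, -1.00431168e-05]), 'ee_pos': array([146.15669306, 633.3470313 , 292.28802737]), 'eef_rot': array([-2.71878842e-06,  1.13122845e-01,  9.93581009e-01,  2.03008312e-05]), 'ft_force': array([-0.54676178, -0.38268389, -0.43027692]), 'torque': array([ 0.02299021, -0.02347727,  0.0182821 ]), 'grip_force': 0.0, 'gripper_width': 0.9981905759564579}
```

View pics/top0.png

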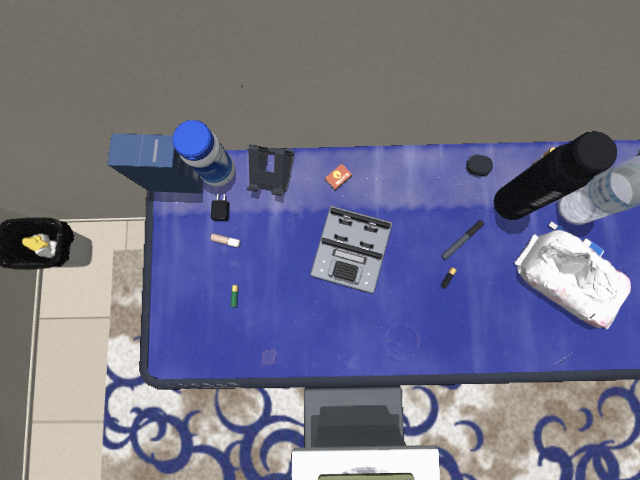

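The top view shows the tester at about (351,250), turned slightly. The green cell is at (235,296) with its gold end up, the black cell at (449,278) with its gold end at (453,270). The balm lies above the green cell and the marker above the black one.

```bash
cat > h.py <<'E'
from cell import bot, eyes
import cv2, numpy as np
from scipy.spatial.transform import Rotation as R
def ray(i,uv):
    K=np.array(i["mtx"],float); T=np.array(i["T"],float)
    d=np.array([(uv[0]-K[0,2])/K[0,0],(uv[1]-K[1,2])/K[1,1]]); s=d.copy()
    for _ in range(20): s=d/(1+i["k1"]*(s@s))
    return T[:3,3],T[:3,:3]@np.array([s[0],-s[1],-1.])
def p2w(i,uv,z):
    o,d=ray(i,uv); return o+d*(z-o[2])/d[2]
def w2p(i,p):
    T=np.array(i["T"],float); c=T[:3,:3].T@(np.asarray(p,float)-T[:3,3])
    s=np.array([c[0],-c[1]])/-c[2]; s=s*(1+i["k1"]*(s@s)); K=np.array(i["mtx"])
    return K[:2,:2]@s+K[:2,2]
def st():
    s=bot.read_state(); q=s["eef_rot"]; M=R.from_quat([q[1],q[2],q[3],q[0]]).as_matrix()
    print("t",round(s["time"],2),"tcp",np.round(s["ee_pos"],1),"x",np.round(M[:,0],3),"y",np.round(M[:,1],3),"z",np.round(M[:,2],3),"F",np.round(s["ft_force"],1),"w",round(s["gripper_width"],3),"g",round(s["grip_force"],1)); return s,M
E
python3 - <<'E'
from h import *
st()
i=eyes.camera_info("top")
for n,uv,z in [("green",(235,296),7),("greennub",(235,286),7),("black",(449,278),7),("bnub",(454,268),7),("tester",(352,250),16),("tl",(332,207),38),("tr",(391,227),38),("bl",(312,283),16),("br",(374,292),16),("paddle",(345,271),56),("charger",(220,210),20),("balm",(226,240),9)]:
    print(n,np.round(p2w(i,uv,z)))
w=eyes.camera_info("wrist"); print(np.round(w["T"],3).tolist(), w["mtx"],w["k1"])
E
```

```text
t 0.9 tcp [146.2 633.3 292.3] x [-0.974  0.225  0.   ] y [0.225 0.974 0.   ] z [-0.  0. -1.] F [-0.5 -0.4 -0.4] w 0.998 g 0.0
green [489. 283.   7.]
greennub [511. 283.   7.]
black [ 518. -204.    7.]
bnub [ 540. -216.    7.]
tester [586.  14.  16.]
tl [682.  57.  38.]
tr [633. -74.  38.]
bl [513. 107.  16.]
br [490. -32.  16.]
paddle [535.  33.  56.]
charger [687. 317.  20.]
balm [618. 305.   9.]
[[0.226, -0.945, -0.235, 80.956], [0.974, 0.219, 0.055, 647.725], [-0.0, -0.241, 0.97, 384.239], [0.0, 0.0, 0.0, 1.0]] [[351.15896964   0.         319.40009017]
 [  0.         351.15896964 237.19684189]
 [  0.           0.           1.        ]] -0.06130043616404274
```

```bash
python3 -m inch '[[[130,-135,-20],[0,0,6],-1],[[130,-135,-20],[0,0,13],-1],[[130,-135,-20],[0,0,13],-1],[[130,-135,-20],[0,0,13],-1],[[130,-135,-20],[0,0,13],-1]]'
python3 -m inch '[[[130,-135,-40],[0,0,0],-1],[[130,-135,-40],[0,0,0],-1],[[130,-135,-40],[0,0,0],-1],[[130,-135,-40],[0,0,0],-1],[[130,-135,-40],[0,0,0],-1]]'
python3 -m inch '[[[75,-80,-40],[0,0,0],-1],[[75,-80,-40],[0,0,0],-1],[[75,-80,-40],[0,0,0],-1],[[75,-80,-40],[0,0,0],-1],[[75,-80,-40],[0,0,0],-1]]'
python3 - <<'E'
from h import *
st(); i=eyes.camera_info("wrist"); im=eyes.camera("wrist"); cv2.imwrite("pics/w1.png",im)
print(eyes.boxes_of("wrist","cell_b"))
print([w2p(i,p).round() for p in [(489,283,7),(511,283,7)]])
E
```

```text
time: 1.32
ee_pos: [278.2, 495.6, 271.7]
eef_rot: [0.0, 0.001, 1.0, -0.001]
ft_force: [0.9, 0.0, 0.0]
gripper_width: 1.001
grip_force: 0.0
time: 1.73
ee_pos: [407.9, 360.6, 231.5]
eef_rot: [0.0, 0.001, 1.0, -0.001]
ft_force: [0.3, -0.6, 0.5]
gripper_width: 1.001
grip_force: 0.0
time: 2.15
ee_pos: [481.7, 282.0, 191.4]
eef_rot: [-0.001, 0.002, 1.0, -0.0]
ft_force: [-0.0, -0.0, -0.2]
gripper_width: 0.998
grip_force: 0.0
t 2.15 tcp [481.7 282.  191.4] x [-1.     0.003  0.002] y [ 0.003  1.    -0.001] z [-0.002 -0.    -1.   ] F [-0.  -0.  -0.2] w 0.998 g 0.0
[{'extent': [312.8, 214.4, 337.7, 274.6], 'score': 0.63}]
[array([322., 244.]), array([322., 270.])]
```

View pics/w1.png

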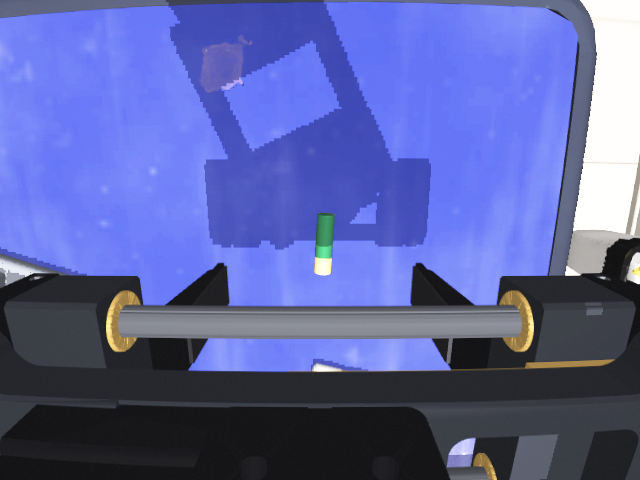

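The wrist view shows the green cell from (325,214) to its gold end at (322,275). Shadow lies around it, and the fingers are clear on both sides.

```bash
cat >> h.py <<'E'
def cell(i,im,box,dbg=False):
    l,t,r,b=[int(v) for v in box]; m=10; l-=m;t-=m;r+=m;b+=m
    c=im[t:b,l:r].astype(int); bl,g,rd=c[...,0],c[...,1],c[...,2]
    mask=((bl-np.maximum(g,rd))<25).astype(np.uint8)
    n,lab,s,_=cv2.connectedComponentsWithStats(mask,connectivity=8); k=1+np.argmax(s[1:,4])
    ys,xs=np.nonzero(lab==k); P=np.c_[xs+l,ys+t].astype(float)
    W=np.array([p2w(i,p,7)[:2] for p in P]); c0=W.mean(0); u=np.linalg.svd(W-c0)[2][0] if 0 else np.linalg.eigh(np.cov((W-c0).T))[1][:,1]
    u*=np.sign(u[0]); a=(W-c0)@u; wd=(W-c0)@[-u[1],u[0]]; cam=np.array(i["T"])[:2,3]; H=np.array(i["T"])[2,3]
    # ends: near end seen at floor side z~0-7, far end at top z~14
    e=[]
    for s_ in (a.min(),a.max()):
        e.append(c0+u*s_)
    print("px",s[k,4],"raw c",c0.round(1),"dir deg",np.degrees(np.arctan2(u[1],u[0])).round(1),"len",np.ptp(a).round(1),"wid",np.ptp(wd).round(1),"ends",np.round(e,1).tolist(),"cam",cam.round(),H.round())
    return mask*255
E
python3 - <<'E'
from h import *
i=eyes.camera_info("wrist"); im=cv2.imread("pics/w1.png")
cell(i,im,[312.8,214.4,337.7,274.6])
for uv,z in [((325.5,214),0),((325.5,214),7),((322.5,275),14),((322.5,275),7)]: print(uv,z,p2w(i,uv,z).round(1))
E
```

```text
px 1048 raw c [488.5 286.5] dir deg -3.4 len 52.8 wid 14.2 ends [[463.0, 288.0], [515.7, 284.9]] cam [414. 283.] 285.0
(325.5, 214) 0 [465.3 288.    0. ]
(325.5, 214) 7 [464.  287.8   7. ]
(322.5, 275) 14 [513.2 285.4  14. ]
(322.5, 275) 7 [515.8 285.5   7. ]
```

```bash
python3 -m inch '[[[8,3,-40],[0,0,-3.2],-0.3],[[8,3,-75],[0,0,-3.2],-0.3],[[8,3,-100],[0,0,-3.2],-0.3],[[8,3,-112],[0,0,-3.2],-0.3],[[8,3,-112],[0,0,-3.2],-0.3]]' 12
python3 - <<'E'
from h import *
st(); i=eyes.camera_info("wrist"); im=eyes.camera("wrist"); cv2.imwrite("pics/w2.png",im)
b=eyes.boxes_of("wrist","cell_b"); print(b)
E
```

```text
time: 2.67
ee_pos: [488.6, 287.6, 79.9]
eef_rot: [-0.0, 0.027, 1.0, 0.0]
ft_force: [0.4, 0.3, 0.1]
gripper_width: 0.711
grip_force: 0.0
t 2.67 tcp [488.6 287.6  79.9] x [-0.999  0.054  0.001] y [0.054 0.999 0.   ] z [-0.001  0.    -1.   ] F [0.4 0.3 0.1] w 0.711 g 0.0
[{'extent': [299.8, 238.3, 332.7, 308.3], 'score': 0.84}]
```

View pics/w2.png

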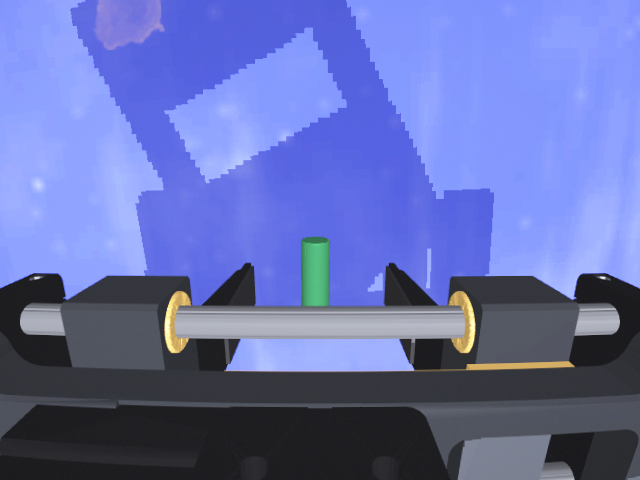

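The green cell stands centred between the fingers, its near end face at about (315,238–243). Closing.

```bash
python3 - <<'E'
from h import *
i=eyes.camera_info("wrist")
for uv,z in [((315,237),0),((315,237),7),((315,243),14)]: print(p2w(i,uv,z).round(1))
E
python3 -m inch '[[[0,0,0],[0,0,0],1],[[0,0,0],[0,0,0],1],[[0,0,0],[0,0,0],1],[[0,0,0],[0,0,0],1],[[0,0,0],[0,0,0],1]]' 12
```

```text
[465.4 286.    0. ]
[463.7 286.2   7. ]
[464.8 286.2  14. ]
time: 3.18
ee_pos: [489.3, 286.4, 80.6]
eef_rot: [0.0, 0.028, 1.0, 0.0]
ft_force: [0.1, -0.4, -0.2]
gripper_width: 0.354
grip_force: 0.0
```

```bash
python3 -m inch '[[[0,0,0],[0,0,0],1],[[0,0,0],[0,0,0],1],[[0,0,0],[0,0,0],1],[[0,0,0],[0,0,0],1],[[0,0,20],[0,0,0],1]]' 12
python3 -m inch '[[[0,0,40],[0,0,0],1],[[0,0,80],[0,0,0],1],[[0,0,120],[0,0,0],1],[[20,-30,140],[0,0,0],1],[[40,-60,160],[0,0,0],1]]'
python3 -m inch '[[[100,-150,0],[0,0,0],1],[[100,-150,0],[0,0,0],1],[[100,-150,0],[0,0,0],1],[[100,-150,0],[0,0,0],1],[[100,-150,0],[0,0,0],1]]'
python3 -m inch '[[[38,-66,0],[0,0,0],1],[[38,-66,0],[0,0,0],1],[[38,-66,0],[0,0,0],1],[[38,-66,0],[0,0,0],1],[[38,-66,0],[0,0,0],1]]'
python3 - <<'E'
from h import *
st(); i=eyes.camera_info("wrist"); im=eyes.camera("wrist"); cv2.imwrite("pics/w3.png",im); import pickle; pickle.dump(i,open("w3.pkl","wb"))
for n in ["tester","paddle"]: print(n,eyes.boxes_of("wrist",n)[:2])
E
```

```text
time: 3.6
ee_pos: [486.6, 285.0, 96.4]
eef_rot: [-0.004, 0.028, 1.0, -0.002]
ft_force: [0.2, -0.5, -0.5]
gripper_width: 0.144
grip_force: 12.0
time: 4.02
ee_pos: [529.5, 227.0, 263.5]
eef_rot: [0.002, 0.026, 1.0, 0.001]
ft_force: [0.2, -0.3, -0.5]
gripper_width: 0.147
grip_force: 12.0
time: 4.43
ee_pos: [631.3, 71.9, 260.2]
eef_rot: [0.001, 0.03, 1.0, -0.001]
ft_force: [-0.4, -0.4, 0.2]
gripper_width: 0.143
grip_force: 12.0
time: 4.85
ee_pos: [666.7, 10.9, 259.8]
eef_rot: [-0.001, 0.028, 1.0, 0.0]
ft_force: [-0.4, 0.8, 0.2]
gripper_width: 0.147
grip_force: 12.0
t 4.85 tcp [666.7  10.9 259.8] x [-0.998  0.056  0.001] y [0.056 0.998 0.001] z [-0.001  0.001 -1.   ] F [-0.4  0.8  0.2] w 0.147 g 12.0
tester [{'extent': [227.0, 26.9, 419.2, 240.0], 'score': 0.96}]
paddle [{'extent': [306.1, 38.7, 372.3, 99.4], 'score': 0.79}, {'extent': [304.9, 236.5, 335.6, 305.6], 'score': 0.37}]
```

View pics/w3.png

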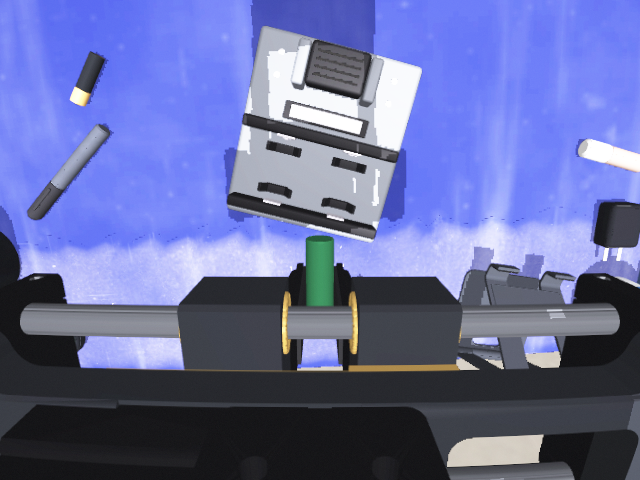

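The tester is fully visible: near box corners at about (263,27) and (421,67), the paddle top around (337,68), rib pairs at (284,149), (349,165), (274,189), (339,206). The held cell shows at (320,240). I'll enlarge it to read the corners.

Run:
```python
import cv2
im=cv2.imread("pics/w3.png")[15:245,220:430]
cv2.imwrite("pics/w3c.png",cv2.resize(im,None,fx=2.6,fy=2.6,interpolation=cv2.INTER_CUBIC))
```

```text
(no output)
```

View pics/w3c.png

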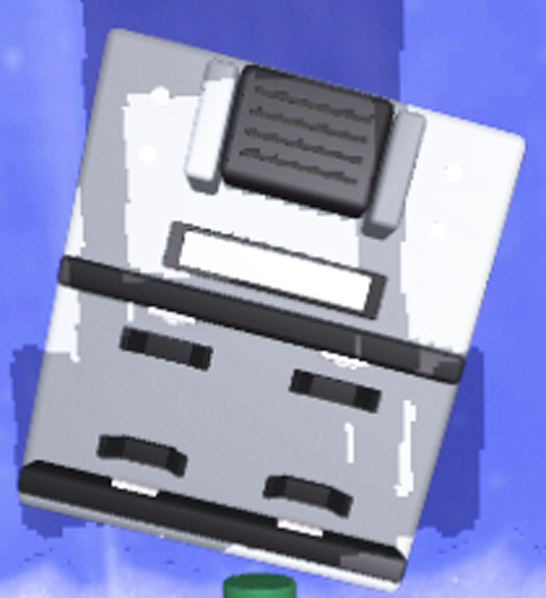

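```bash
cat > fit.py <<'E'
from h import *
import pickle
from scipy.optimize import least_squares
i=pickle.load(open("w3.pkl","rb"))
obs=[((-85,-75,16),(108,27)),((-85,75,16),(527,137)),((85,75,16),(404,591)),((85,-75,16),(19,502)),
((16,-30,27),(166,349)),((16,30,27),(336,390)),((54,-30,27),(142,455)),((54,30,27),(307,496)),
((-73,-24,56),(244,66)),((-73,24,56),(394,99)),((-56,0,56),(310,132))]
def P(v,p):
    c,s=np.cos(v[2]),np.sin(v[2]); return [v[0]+c*p[0]-s*p[1],v[1]+s*p[0]+c*p[1],p[2]]
px=lambda q:np.array(q)/2.6+[220,15]
f=lambda v:np.concatenate([w2p(i,P(v,p))-px(q) for p,q in obs])
r=least_squares(f,[590,15,-.25],loss="soft_l1",x_scale=[100,100,1])
v=r.x; print("pose",v.round(3)); print((f(v).reshape(-1,2)).round(1).tolist())
for n,p in [("bayL",(35,30,29)),("bayR",(35,-30,29)),("paddle",(-56,0,56))]: print(n,np.round(P(v,p),1))
for uv,z in [((320,236),173.5),((320,236),180),((320,236),187)]: print("cell near end",p2w(i,uv,z).round(1))
print("far corner blk",)
E
python3 fit.py
```

```text
pose [ 5.90423e+02  1.60030e+01 -2.94000e-01]
[[-0.8, -2.2], [2.1, -1.3], [-1.2, 2.3], [-2.1, 1.3], [0.7, 0.1], [-0.3, 0.3], [1.1, 0.3], [0.6, -0.3], [-0.4, -3.0], [1.7, 0.1], [-1.1, 1.8]]
bayL [632.6  34.6  29. ]
bayR [615.2 -22.9  29. ]
paddle [536.8  32.2  56. ]
cell near end [643.4  11.8 173.5]
cell near end [641.8  11.9 180. ]
cell near end [640.1  11.9 187. ]
far corner blk
```

The fit puts the tester at (590.4, 16.0) with yaw −16.8°. The held cell is centred on the TCP. I'll move above the left bay.

```bash
python3 -m inch '[[[-35,24,-30],[0,0,-6.8],1],[[-35,24,-60],[0,0,-13.6],1],[[-35,24,-100],[0,0,-13.6],1],[[-35,24,-130],[0,0,-13.6],1],[[-35,24,-130],[0,0,-13.6],1]]' 
python3 -m inch '[[[0,0,0],[0,0,0],1],[[0,0,0],[0,0,0],1]]'
python3 - <<'E'
from h import *
s,M=st(); i=eyes.camera_info("wrist"); im=eyes.camera("wrist")
v=[590.42,16.0,-.294]
from math import cos,sin
def P(p): c,s_=cos(v[2]),sin(v[2]); return [v[0]+c*p[0]-s_*p[1],v[1]+s_*p[0]+c*p[1],p[2]]
for sx in (1,):
  for y0 in (30,-30):
    for p in [(16,y0-12.5,33),(16,y0+12.5,33),(54,y0-12.5,33),(54,y0+12.5,33)]:
      u=w2p(i,P(p)); cv2.circle(im,tuple(int(round(a)) for a in u),3,(0,0,255),1)
  for p in [(-85,75,16),(-85,-75,16),(-73,-24,56),(-73,24,56),(-39,24,56),(-39,-24,56)]:
      u=w2p(i,P(p)); cv2.circle(im,tuple(int(round(a)) for a in u),3,(0,255,0),1)
cv2.imwrite("pics/w4.png",im)
E
```

```text
time: 5.42
ee_pos: [626.7, 35.8, 122.5]
eef_rot: [-0.007, 0.145, 0.989, -0.001]
ft_force: [-1.0, -0.1, -1.3]
gripper_width: 0.146
grip_force: 12.0
time: 5.58
ee_pos: [633.3, 34.9, 132.6]
eef_rot: [0.002, 0.146, 0.989, 0.0]
ft_force: [0.5, -0.1, 0.3]
gripper_width: 0.147
grip_force: 12.0
t 5.58 tcp [633.3  34.9 132.6] x [-0.958  0.288 -0.003] y [0.288 0.958 0.001] z [ 0.003 -0.    -1.   ] F [ 0.5 -0.1  0.3] w 0.147 g 12.0
```

View pics/w4.png

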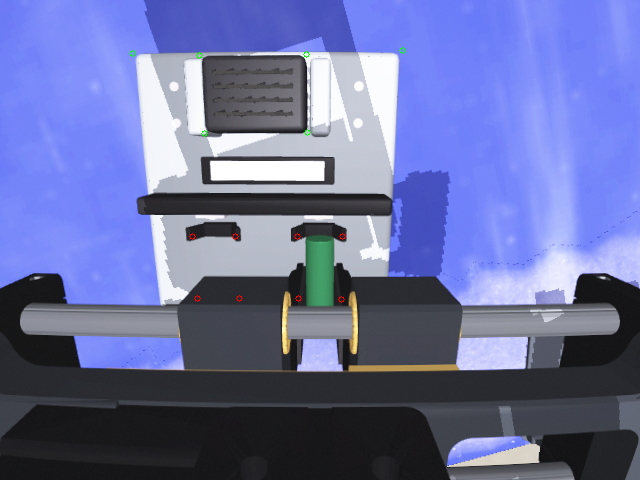

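The overlay matches: cheeks around (319,232) and paddle corners agree within about 2 px, and the cell at (320,240) lines up with the left cradle. Lowering.

```bash
python3 -m inch '[[[0,0,-8],[0,0,0],1],[[0,0,-15],[0,0,0],1],[[0,0,-20],[0,0,0],1],[[0,0,-24],[0,0,0],1],[[0,0,-26.5],[0,0,0],1]]' 
python3 -m inch '[[[0,0,0],[0,0,0],1],[[0,0,0],[0,0,0],1],[[0,0,0],[0,0,0],1]]'; python3 -c "
from h import *
st()"
```

```text
time: 6.05
ee_pos: [631.8, 34.3, 102.8]
eef_rot: [-0.001, 0.146, 0.989, -0.0]
ft_force: [-0.2, -0.4, -0.7]
gripper_width: 0.15
grip_force: 12.0
time: 6.3
ee_pos: [632.3, 34.3, 103.9]
eef_rot: [0.0, 0.146, 0.989, 0.0]
ft_force: [-0.1, 0.4, 0.2]
gripper_width: 0.147
grip_force: 12.0
t 6.3 tcp [632.3  34.3 103.9] x [-0.957  0.289 -0.   ] y [0.289 0.957 0.   ] z [ 0. -0. -1.] F [-0.1  0.4  0.2] w 0.147 g 12.0
```

```bash
python3 -m inch '[[[0,0,-0.5],[0,0,0],0.15],[[0,0,-0.5],[0,0,0],0.15],[[0,0,-0.5],[0,0,0],0.15],[[0,0,-0.5],[0,0,0],0.15],[[0,0,-0.5],[0,0,0],0.15]]'
python3 -m inch '[[[0,0,10],[0,0,0],0.15],[[0,0,40],[0,0,0],0.15],[[0,0,80],[0,0,0],0.15],[[25,-10,110],[0,0,0],0.15],[[50,-20,140],[0,0,0],0.15]]'
python3 -m inch '[[[0,0,0],[0,0,0],0.15],[[0,0,0],[0,0,0],0.15]]'
cat > chk.py <<'E'
from h import *
import sys
s,M=st(); i=eyes.camera_info("wrist"); im=eyes.camera("wrist")
v=[590.42,16.0,-.294]; c,s_=np.cos(v[2]),np.sin(v[2])
P=lambda p:[v[0]+c*p[0]-s_*p[1],v[1]+s_*p[0]+c*p[1],p[2]]
for y0 in (30,-30):
  for p in [(10,y0,29),(35,y0,29),(60,y0,29)]:
    u=w2p(i,P(p)); cv2.circle(im,tuple(int(round(a)) for a in u),2,(0,0,255),1)
b=eyes.boxes_of("wrist","cell_a"); print(b)
im=cv2.resize(im[0:300,120:520],None,fx=2,fy=2); cv2.imwrite(sys.argv[1],im)
E
python3 chk.py pics/w5.png
```

```text
time: 6.72
ee_pos: [632.2, 34.3, 103.4]
eef_rot: [0.0, 0.146, 0.989, 0.0]
ft_force: [0.9, -0.7, 0.0]
gripper_width: 0.408
grip_force: 0.0
time: 7.13
ee_pos: [682.1, 14.7, 246.3]
eef_rot: [0.001, 0.145, 0.989, 0.0]
ft_force: [-0.1, -0.0, 1.1]
gripper_width: 0.424
grip_force: 0.0
time: 7.3
ee_pos: [684.2, 13.7, 247.4]
eef_rot: [0.003, 0.146, 0.989, 0.0]
ft_force: [0.1, -0.2, -0.2]
gripper_width: 0.424
grip_force: 0.0
t 7.3 tcp [684.2  13.7 247.4] x [-0.957  0.29  -0.006] y [0.29  0.957 0.002] z [ 0.007 -0.    -1.   ] F [ 0.1 -0.2 -0.2] w 0.424 g 0.0
[{'extent': [204.1, 15.4, 376.7, 212.8], 'score': 0.66}, {'extent': [36.7, 92.9, 62.9, 152.2], 'score': 0.62}]
```

View pics/w5.png

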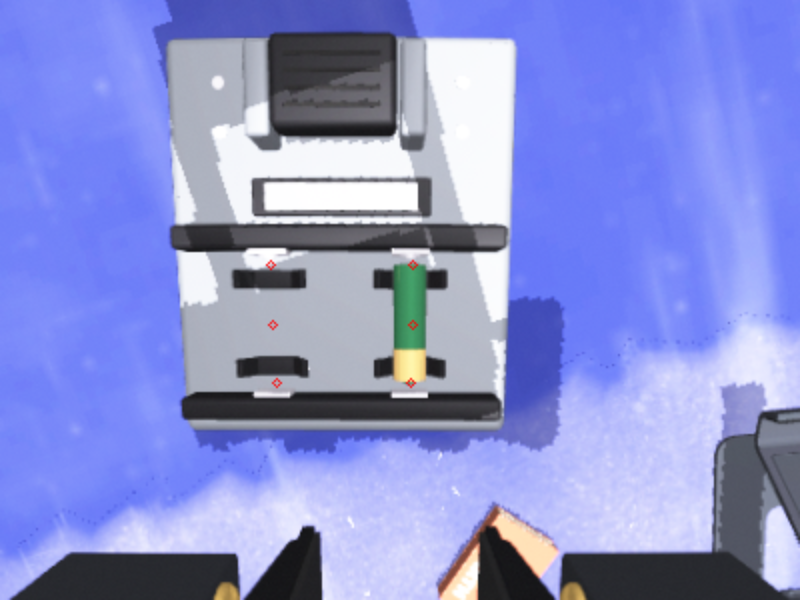

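The green cell is seated in the left cradle, shown at (410,320) in the crop with its gold end to the far contact, on the predicted marks. Now the black cell.

```bash
python3 -m inch '[[[-120,-160,-20],[0,0,-6],-0.3],[[-120,-160,-20],[0,0,-12],-0.3],[[-120,-160,-20],[0,0,-12],-0.3],[[-120,-160,-20],[0,0,-12],-0.3],[[-120,-160,-20],[0,0,-12],-0.3]]'
python3 -m inch '[[[-42,-59,-33],[0,0,0],-0.3],[[-42,-59,-33],[0,0,0],-0.3],[[-42,-59,-33],[0,0,0],-0.3],[[-42,-59,-33],[0,0,0],-0.3]]'
python3 -m inch '[[[0,0,0],[0,0,0],-0.3],[[0,0,0],[0,0,0],-0.3]]'
python3 - <<'E'
from h import *
st(); i=eyes.camera_info("wrist"); im=eyes.camera("wrist"); 
b=eyes.boxes_of("wrist","cell_a"); print(b)
print(w2p(i,(518,-204,7)),w2p(i,(540,-216,7)))
if b: m=cell(i,im,b[0]["extent"])
cv2.imwrite("pics/w6.png",im)
E
```

```text
time: 7.82
ee_pos: [558.6, -146.2, 220.2]
eef_rot: [-0.003, 0.248, 0.969, 0.0]
ft_force: [0.5, -0.5, -0.1]
gripper_width: 0.643
grip_force: 0.0
time: 8.15
ee_pos: [517.3, -204.4, 186.9]
eef_rot: [-0.003, 0.25, 0.968, 0.001]
ft_force: [-0.2, 0.4, -0.6]
gripper_width: 0.651
grip_force: 0.0
time: 8.32
ee_pos: [520.6, -203.6, 190.2]
eef_rot: [-0.0, 0.248, 0.969, 0.0]
ft_force: [-0.8, 0.5, -0.1]
gripper_width: 0.648
grip_force: 0.0
t 8.32 tcp [ 520.6 -203.6  190.2] x [-0.877  0.481  0.   ] y [0.481 0.877 0.   ] z [ 0.  0. -1.] F [-0.8  0.5 -0.1] w 0.648 g 0.0
[{'extent': [309.0, 198.4, 330.9, 264.1], 'score': 0.82}]
[318.09154549 232.50259158] [318.19656619 262.17450917]
px 1047 raw c [ 518.8 -202.3] dir deg -33.6 len 51.8 wid 14.1 ends [[497.5, -188.2], [540.6, -216.8]] cam [ 462. -172.] 282.0
```

View pics/w6.png

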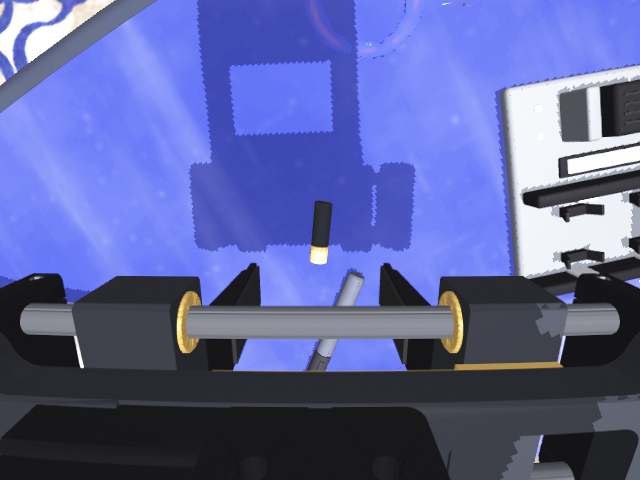

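The black cell runs from (323,202) to its gold end at (319,264). The marker's end is at (355,272), beyond the nub and clear of the fingers' path. Descend and grip.

```bash
python3 -m inch '[[[-0.5,1.8,-40],[0,0,-4.8],-0.1],[[-0.5,1.8,-75],[0,0,-4.8],-0.1],[[-0.5,1.8,-98],[0,0,-4.8],-0.1],[[-0.5,1.8,-108],[0,0,-4.8],-0.1],[[-0.5,1.8,-110],[0,0,-4.8],-0.1]]'
python3 -m inch '[[[0,0,0],[0,0,0],1],[[0,0,0],[0,0,0],1],[[0,0,0],[0,0,0],1],[[0,0,0],[0,0,0],1],[[0,0,0],[0,0,0],1]]' 12
python3 -m inch '[[[0,0,0],[0,0,0],1],[[0,0,0],[0,0,0],1],[[0,0,0],[0,0,0],1],[[0,0,0],[0,0,0],1],[[0,0,0],[0,0,0],1]]' 12
```

```text
time: 8.83
ee_pos: [519.6, -201.9, 78.9]
eef_rot: [-0.001, 0.288, 0.958, 0.0]
ft_force: [-0.9, 0.8, 1.0]
gripper_width: 0.551
grip_force: 0.0
time: 9.25
ee_pos: [520.2, -203.1, 81.4]
eef_rot: [0.001, 0.289, 0.957, -0.0]
ft_force: [-0.2, 0.4, -0.3]
gripper_width: 0.258
grip_force: 0.0
time: 9.67
ee_pos: [519.9, -203.0, 80.7]
eef_rot: [0.0, 0.289, 0.957, -0.0]
ft_force: [-0.7, 0.7, 4.2]
gripper_width: 0.143
grip_force: 12.0
```

```bash
python3 -m inch '[[[0,0,30],[0,0,0],1],[[0,0,70],[0,0,0],1],[[0,0,110],[0,0,0],1],[[10,20,130],[0,0,0],1],[[20,40,130],[0,0,5],1]]'
python3 -m inch '[[[75,140,0],[0,0,6],1],[[75,140,0],[0,0,11.8],1],[[75,140,0],[0,0,11.8],1],[[75,140,0],[0,0,11.8],1],[[75,140,0],[0,0,11.8],1]]'
python3 -m inch '[[[0,0,-30],[0,0,0],1],[[0,0,-60],[0,0,0],1],[[0,0,-80],[0,0,0],1],[[0,0,-80],[0,0,0],1],[[0,0,-80],[0,0,0],1]]'
python3 - <<'E'
from h import *
s,M=st(); i=eyes.camera_info("wrist"); im=eyes.camera("wrist"); cv2.imwrite("pics/w7.png",im)
z=s["ee_pos"][2]-73.6
# expected near end if centred
n=s["ee_pos"]+25*M[:,0]; n[2]=z
print("pred near-end px",w2p(i,n),w2p(i,n+[0,0,-7]),w2p(i,n+[0,0,7]))
E
```

```text
time: 10.08
ee_pos: [542.5, -164.2, 217.2]
eef_rot: [0.006, 0.247, 0.969, -0.001]
ft_force: [0.8, -0.0, 0.6]
gripper_width: 0.15
grip_force: 12.0
time: 10.5
ee_pos: [616.4, -18.0, 209.9]
eef_rot: [0.0, 0.144, 0.99, 0.001]
ft_force: [0.2, 0.0, 0.8]
gripper_width: 0.147
grip_force: 12.0
time: 10.92
ee_pos: [613.5, -23.0, 128.5]
eef_rot: [-0.002, 0.146, 0.989, -0.0]
ft_force: [-0.4, -0.0, -0.8]
gripper_width: 0.147
grip_force: 12.0
t 10.92 tcp [613.5 -23.  128.5] x [-0.957  0.289  0.004] y [ 0.289  0.957 -0.001] z [-0.004  0.    -1.   ] F [-0.4 -0.  -0.8] w 0.147 g 12.0
pred near-end px [320.93585964 238.84548696] [320.89119095 235.49475622] [320.98420978 242.47380402]
```

View pics/w7.png

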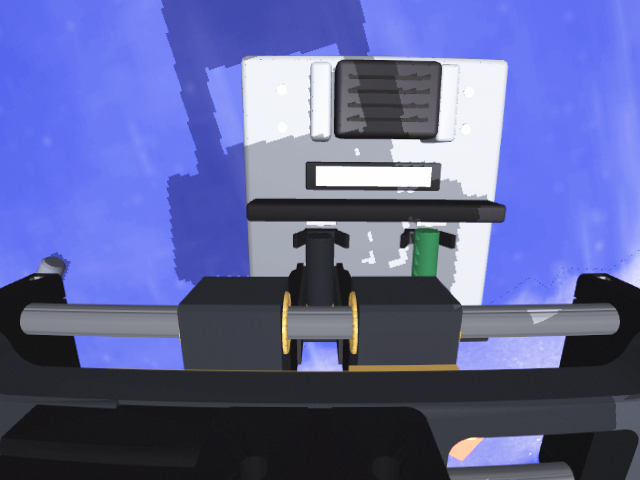

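The black cell is held in line with the right cradle, but its near end at (320,~229) looks about 3 mm further towards the robot than centred. I'll check the pixel profile.

Run:
```python
import cv2
im=cv2.imread("pics/w7.png"); g=im.sum(2)//3
print([(r,int(g[r,320])) for r in range(218,262,2)])
print([int(v) for v in g[250,300:342]])
g4=cv2.imread("pics/w4.png"); print([(r,g4[r,320].tolist()) for r in range(226,250,2)])
```

```text
[(218, 38), (220, 31), (222, 251), (224, 242), (226, 192), (228, 80), (230, 30), (232, 50), (234, 30), (236, 31), (238, 36), (240, 52), (242, 49), (244, 49), (246, 49), (248, 49), (250, 49), (252, 50), (254, 48), (256, 50), (258, 48), (260, 48)]
[171, 171, 172, 171, 167, 128, 33, 34, 40, 42, 42, 44, 43, 46, 45, 46, 48, 46, 47, 48, 49, 49, 49, 47, 49, 48, 46, 46, 46, 44, 41, 40, 37, 53, 141, 173, 173, 173, 173, 171, 173, 173]
[(226, [59, 54, 55]), (228, [54, 50, 52]), (230, [53, 49, 50]), (232, [49, 47, 47]), (234, [53, 55, 48]), (236, [60, 91, 41]), (238, [62, 93, 41]), (240, [63, 95, 42]), (242, [115, 171, 74]), (244, [107, 162, 70]), (246, [105, 159, 67]), (248, [104, 160, 68])]
```

Rows 228–232 are the rib behind it. The cell's end face spans 234–239, so the offset is only about 1 mm; I'll correct it and lower.

```bash
python3 -m inch '[[[1,-0.3,-8],[0,0,0],1],[[1,-0.3,-15],[0,0,0],1],[[1,-0.3,-20],[0,0,0],1],[[1,-0.3,-24],[0,0,0],1],[[1,-0.3,-26.5],[0,0,0],1]]' 
python3 -m inch '[[[0,0,0],[0,0,0],1],[[0,0,0],[0,0,0],1],[[0,0,0],[0,0,0],1]]'
python3 -m inch '[[[0,0,-0.5],[0,0,0],0.3],[[0,0,-0.5],[0,0,0],0.3],[[0,0,-0.5],[0,0,0],0.3],[[0,0,-0.5],[0,0,0],0.3],[[0,0,-0.5],[0,0,0],0.3]]'
python3 -m inch '[[[0,0,10],[0,0,0],0.3],[[0,0,40],[0,0,0],0.3],[[0,0,80],[0,0,0],0.3],[[35,10,110],[0,0,0],0.3],[[65,20,140],[0,0,0],0.3]]'
python3 -m inch '[[[0,0,0],[0,0,0],1],[[0,0,0],[0,0,0],1],[[0,0,0],[0,0,0],1]]'
python3 chk.py pics/w8.png
```

```text
time: 11.38
ee_pos: [615.5, -23.2, 103.2]
eef_rot: [-0.0, 0.146, 0.989, -0.0]
ft_force: [0.7, -0.9, -0.3]
gripper_width: 0.149
grip_force: 12.0
time: 11.63
ee_pos: [615.8, -23.1, 104.0]
eef_rot: [0.0, 0.146, 0.989, 0.0]
ft_force: [0.0, -0.6, -0.1]
gripper_width: 0.146
grip_force: 12.0
time: 12.05
ee_pos: [615.7, -23.2, 103.4]
eef_rot: [0.0, 0.146, 0.989, 0.0]
ft_force: [0.4, -0.5, -0.4]
gripper_width: 0.348
grip_force: 0.0
time: 12.47
ee_pos: [675.5, -5.0, 241.0]
eef_rot: [0.001, 0.147, 0.989, -0.0]
ft_force: [0.4, 0.3, -0.6]
gripper_width: 0.352
grip_force: 0.0
time: 12.72
ee_pos: [675.0, -4.8, 237.9]
eef_rot: [-0.001, 0.146, 0.989, -0.0]
ft_force: [-0.5, -0.2, 0.0]
gripper_width: 0.197
grip_force: 0.0
t 12.72 tcp [675.   -4.8 237.9] x [-0.957  0.289  0.001] y [ 0.289  0.957 -0.   ] z [-0.001 -0.    -1.   ] F [-0.5 -0.2  0. ] w 0.197 g 0.0
[{'extent': [341.7, 136.7, 363.2, 197.7], 'score': 0.91}, {'extent': [269.1, 135.0, 287.7, 200.2], 'score': 0.83}, {'extent': [281.5, 14.8, 346.4, 74.1], 'score': 0.25}]
```

View pics/w8.png

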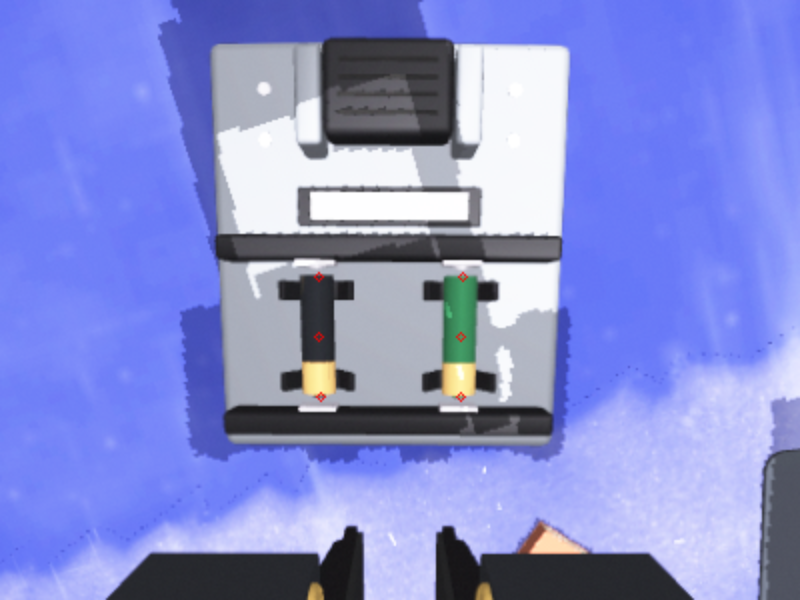

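Both cells are seated on the predicted marks, gold ends to the far contacts. Now shut the fingers and go above the paddle.

```bash
python3 -m inch '[[[-138,37,-20],[0,0,0],1],[[-138,37,-50],[0,0,0],1],[[-138,37,-85],[0,0,0],1],[[-138,37,-85],[0,0,0],1],[[-138,37,-85],[0,0,0],1]]' 
python3 -m inch '[[[0,0,0],[0,0,0],1],[[0,0,0],[0,0,0],1],[[0,0,0],[0,0,0],1],[[0,0,0],[0,0,0],1],[[0,0,0],[0,0,0],1]]'
```

```text
time: 13.23
ee_pos: [526.5, 33.2, 142.9]
eef_rot: [-0.01, 0.146, 0.989, -0.001]
ft_force: [-1.1, 0.7, -1.7]
gripper_width: 0.005
grip_force: 0.0
time: 13.65
ee_pos: [539.5, 31.8, 155.1]
eef_rot: [0.002, 0.146, 0.989, 0.0]
ft_force: [-1.3, 0.3, -0.0]
gripper_width: 0.007
grip_force: 0.0
```

```bash
python3 -m inch '[[[-1,0,-3],[0,0,0],1],[[-1,0,-6],[0,0,0],1],[[-1,0,-9],[0,0,0],1],[[-1,0,-12],[0,0,0],1],[[-1,0,-14],[0,0,0],1]]' 
python3 -m inch '[[[0,0,0],[0,0,0],1],[[0,0,0],[0,0,0],1],[[0,0,0],[0,0,0],1],[[0,0,0],[0,0,0],1],[[0,0,0],[0,0,0],1]]'
```

```text
time: 14.07
ee_pos: [536.2, 32.1, 138.5]
eef_rot: [-0.0, 0.146, 0.989, -0.0]
ft_force: [-0.5, -0.0, 0.2]
gripper_width: 0.002
grip_force: 0.0
time: 14.48
ee_pos: [536.6, 32.2, 139.4]
eef_rot: [0.0, 0.146, 0.989, -0.0]
ft_force: [0.3, -0.3, 0.1]
gripper_width: 0.01
grip_force: 0.0
```

Clear of the paddle at z 139.4. I'll press slowly towards 124 and watch the force.

```bash
python3 -m inch '[[[0,0,-2],[0,0,0],1],[[0,0,-4],[0,0,0],1],[[0,0,-6],[0,0,0],1],[[0,0,-8],[0,0,0],1],[[0,0,-9],[0,0,0],1]]' 
python3 -m inch '[[[0,0,0],[0,0,0],1],[[0,0,0],[0,0,0],1],[[0,0,0],[0,0,0],1]]'
python3 -m inch '[[[0,0,-1.5],[0,0,0],1],[[0,0,-3],[0,0,0],1],[[0,0,-4.5],[0,0,0],1],[[0,0,-6],[0,0,0],1],[[0,0,-6],[0,0,0],1]]'
python3 -m inch '[[[0,0,0],[0,0,0],1],[[0,0,0],[0,0,0],1],[[0,0,0],[0,0,0],1],[[0,0,0],[0,0,0],1],[[0,0,0],[0,0,0],1]]'
```

```text
time: 14.9
ee_pos: [536.6, 32.2, 130.2]
eef_rot: [-0.0, 0.146, 0.989, 0.0]
ft_force: [-1.3, 0.8, 3.8]
gripper_width: 0.004
grip_force: 1.5
time: 15.15
ee_pos: [536.6, 32.1, 130.4]
eef_rot: [0.0, 0.146, 0.989, -0.0]
ft_force: [-2.0, 0.2, 2.3]
gripper_width: 0.006
grip_force: 1.5
time: 15.57
ee_pos: [536.6, 32.1, 124.1]
eef_rot: [0.0, 0.146, 0.989, 0.0]
ft_force: [-2.4, 0.9, 5.4]
gripper_width: 0.005
grip_force: 2.5
time: 15.98
ee_pos: [536.6, 32.1, 124.3]
eef_rot: [0.0, 0.146, 0.989, 0.0]
ft_force: [-1.7, 0.4, 4.4]
gripper_width: 0.008
grip_force: 2.5
```

```bash
H='hold'; 
python3 -m inch '[[[0,0,-0.3],[0,0,0],1],[[0,0,-0.3],[0,0,0],1],[[0,0,-0.3],[0,0,0],1],[[0,0,-0.3],[0,0,0],1],[[0,0,-0.3],[0,0,0],1]]' | egrep 'time|pos|ft'
python3 -m inch '[[[0,0,0],[0,0,0],1],[[0,0,0],[0,0,0],1],[[0,0,0],[0,0,0],1],[[0,0,0],[0,0,0],1],[[0,0,0],[0,0,0],1]]'| egrep 'time|pos|ft'
python3 -m inch '[[[0,0,0],[0,0,0],1],[[0,0,0],[0,0,0],1],[[0,0,0],[0,0,0],1],[[0,0,0],[0,0,0],1],[[0,0,0],[0,0,0],1]]'| egrep 'time|pos|ft'
python3 -m inch '[[[0,0,0],[0,0,0],1],[[0,0,0],[0,0,0],1],[[0,0,0],[0,0,0],1],[[0,0,0],[0,0,0],1],[[0,0,0],[0,0,0],1]]'| egrep 'time|pos|ft'
python3 -m inch '[[[0,0,0],[0,0,0],1],[[0,0,0],[0,0,0],1],[[0,0,0],[0,0,0],1],[[0,0,0],[0,0,0],1],[[0,0,0],[0,0,0],1]]'| egrep 'time|pos|ft'
python3 -m inch '[[[0,0,0],[0,0,0],1],[[0,0,0],[0,0,0],1],[[0,0,0],[0,0,0],1],[[0,0,0],[0,0,0],1],[[0,0,0],[0,0,0],1]]'| egrep 'time|pos|ft'
python3 -m inch '[[[0,0,0],[0,0,0],1],[[0,0,0],[0,0,0],1],[[0,0,0],[0,0,0],1],[[0,0,0],[0,0,0],1],[[0,0,0],[0,0,0],1]]'| egrep 'time|pos|ft'
python3 - <<'E'
from h import *
im=eyes.camera("wrist"); i=eyes.camera_info("wrist"); a=im; b=eyes.camera("scene")[210:330,240:400]
b=cv2.resize(b,(640,480)); cv2.imwrite("pics/end.png",b)
E
```

```text
time: 16.4
ee_pos: [536.6, 32.2, 124.1]
ft_force: [-2.1, -0.2, 4.1]
time: 16.82
ee_pos: [536.6, 32.1, 124.0]
ft_force: [-2.1, 0.5, 5.8]
time: 17.23
ee_pos: [536.6, 32.2, 124.0]
ft_force: [-1.9, -0.8, 4.9]
time: 17.65
ee_pos: [536.6, 32.2, 124.0]
ft_force: [-1.0, -0.1, 5.9]
time: 18.07
ee_pos: [536.6, 32.2, 124.0]
ft_force: [-2.0, 0.6, 5.5]
time: 18.48
ee_pos: [536.6, 32.1, 124.0]
ft_force: [-1.8, 0.0, 4.7]
time: 18.9
ee_pos: [536.6, 32.1, 124.0]
ft_force: [-2.5, 0.7, 5.7]
```

View pics/end.png

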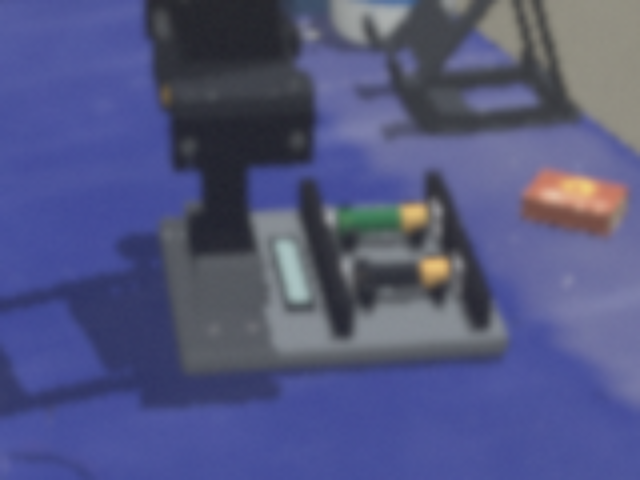

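The view shows both cells seated with gold ends far, at (380,217) and (400,272), and the fingers on the paddle at (220,245). The paddle pushes back at about 5.3 N, which matches half-way, and has been held for more than 2.5 s.

```bash
python3 -c "
from cell import bot
print(bot.sign_off())"
```

```text
the job is handed in; nothing more can be done
None
```

The job is handed in: both cells were seated in the tester with positive ends to the far contacts, and the shut fingers were still holding the paddle about half-way down (about 5.3 N, fingertips level with the rims, held for more than 2.5 s); the sign-off returned no verdict, so I can't confirm how it was judged.

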